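Move three nest samples on to the next instrument

TASK

The first round of readings on the three nest samples is done and every sample goes on to its next instrument: the squat jar from the balance to the scanner's disc, the slim vial from the scanner to the lit window of the light base, and the square bottle from the light base to the balance pan. Each instrument takes one sample at a time, so use the empty cork mat or a clear piece of bench as a waiting place; at the end all three stand upright in the middle of their new plates. Set the glass down gently, and leave the petri dish, the hand lens and the brush where they lie.

Things in the scene. Friction and masses are not known exactly. Their poses are not given: they have to be found in the camera images.
- squat_jar_center (a point): Centre of the squat jar (point half-way up, on its axis): a closed round glass jar with a flat black lid, 62 mm in diameter and 56 mm tall over all, straight-sided (lid as wide as the glass), brown twig pieces inside, about 0.15 kg. Starts upright near the middle of the balance pan. z axis up along the jar.
- slim_vial_center (a point): Centre of the slim vial (point half-way up, on its axis): a closed round glass vial with a black screw cap, 36 mm in diameter and 84 mm tall over all, straight-sided, small snail shells inside, about 0.09 kg. Starts upright near the middle of the scanner's disc. z axis up along the vial.
- square_bottle_center (a point): Centre of the square bottle (point half-way up, on its axis): a closed glass bottle with a square body 46 x 46 mm and 46 mm tall, above it a low shoulder and a round black cap 33 mm in diameter whose top is 70 mm above the foot; the point is thus 35 mm above the foot. About 0.14 kg. x and y axes are square to the body's flat sides, z up. Starts upright near the middle of the light base's window.
- balance_pan (a point): Centre of the upper face of the balance's round steel pan, 110 mm in diameter, 72 mm above the bench. The balance is a fixed white box 155 mm wide (its y) with a grey console and display that reach 127 mm from the pan's centre along its -x; nothing stands higher than the pan.
- scanner_disc (a point): Centre of the upper face of the round white disc (130 mm in diameter, with short dark marks around its rim) of the small black desktop scanner, 44 mm above the bench; fixed, the disc does not turn. A column with a camera head 76 mm wide stands 120 mm and more from the disc's centre along its +x, its top 120 mm above the bench.
- light_window (a point): Centre of the round opal window (86 mm in diameter, in a dark flat rim of 100 mm) on top of the light base, a fixed grey box 130 x 130 mm; the window's face is 54 mm above the bench and nothing stands higher.
- mat_top (a point): Centre of the upper face of the empty round cork mat, 110 mm in diameter and 8 mm thick, lying on the bench and fixed to it: a free spot to park a sample.
- petri_dish_center (a point): Centre of a closed glass petri dish, 60 mm in diameter and 16 mm high, lying on the bench. Bystander: leave it.
- magnifier_center (a point): Centre of the lens of a hand lens that lies flat on the bench: steel ring 62 mm across and 12 mm high, dark wooden handle along its -x reaching 127 mm from the lens centre. Bystander: leave it.
- soft_brush: A flat brush 170 mm long with a wooden handle that lies on the bench along its x axis. Bystander: leave it.
There are look-alikes about, which are no part of the job. What is meant by the part that bears squat_jar_center is not green or red, and is the larger of those in its own colour.

How it is judged:
By the outcome, as a careful person would: the job done as asked, in the order asked, and still so for the second after the job is handed in, with the robot touching nothing.
It also fails if it takes over 115 s, if anything falls off the work surface, if the arm or the gripper's body presses on something with over 40 N, if the wrist force passes 120 N, or if a joint passes its speed limit or range.

ROBOT

A 7-joint arm with a two-finger parallel gripper is mounted at the origin on the work surface. World frame = base frame: x ahead of the robot, y to its left, z up, the work surface at z = 0. Lengths are in mm, angles in rad, forces in N, time in s.
With the tool pointing down it reaches from about 375 to 925 mm from the base axis. Payload 3.1 kg.
Tool frame: the origin (TCP) lies midway between the tips of the shut fingers; the grasp point (between the pads) lies 19 mm behind it; z points along the fingers, y is the line along which they close (so a half turn about z gives the same grasp; the last joint's range is limited). The gripper opens to 85 mm and grips with 20 to 120 N. Pads are 22 mm wide; open, the fingers measure 114 mm over their backs; the gripper's body (76 mm by 85 mm) begins 54 mm behind the grasp point. The pads swing forward as they close: fully open they stand 13 mm farther back than shut.
Start: joints at [-1.314, 0.383, 0.044, 1.598, -0.018, 1.161, -0.05], TCP at [225.79, 609.526, 231.269] pointing down, gripper open.
Joint ranges: [-2.61, 2.61], [-0.41, 2.15], [-1.48, 1.57], [0, 2.5], [-1.57, 4.71], [0.05, 1.97], [-2.85, 2.85]. Speed limits (rad/s): [2.79, 2.79, 3.14, 3.14, 3.14, 3.14, 3.14].

INTERFACE

Orientations are given as a unit quaternion [w, x, y, z].
In Python, from rig import arm gives the robot as it stands.
- The arm moves only by the tool play_rows, never from a script. Its argument "steps" is a list that holds one entry, the list of rows, each a list of 4 numbers: the shift along the world's x, y, z in m, then the turn about the world's z in rad. In form: [[[x, y, z, yaw], ...]]. A call has exactly 8 rows; each row shifts and turns the commanded pose from where the row before left it; what a row does not reach is not made up. A row lasts 1/12 s, in which the tool goes at most 41.7 mm and 7.16 degrees, less where a joint would pass 70% of its speed; a pose out of reach is approached as far as the arm can. A call is refused whole if a number of a shift passes 0.0417 or a number of a turn 0.125, either way. A call with a gripper value outside its range is refused whole. "jaw" is the opening, from 0 (shut) to 1 (fully open), set as the call begins (left out, the last holds). The fingers move at their own pace and stop on an object; "newtons" is the grip in N (left out, the last holds). Time passes only in rows, so rows that do not move let the fingers close, or fill a call up. It gives the time, the measured TCP pose, the force, the opening and the grip force at its end, in the units of the state.
- arm.read_state(): the state, without advancing time (a new reading comes with each control period).
- arm.camera(name): name is "side" or "top"; returns the picture (420x560x3 uint8, red, green, blue); there is no depth.
- arm.camera_model(name): a dict with "K" (3x3 intrinsics, pixels), "rvec" (rotation vector, rad) and "tvec" (3), from world to camera coordinates, as OpenCV has them. Camera axes: x right, y down, z forward; pixel columns grow to the right and rows downward; lengths in mm; the calibration is good to about 2 mm. A picture is of the moment at which its call begins. camera_model takes no time and is no camera call.
- arm.sign_off(): hands the job in; it is judged then, once.
The state is a dict: "t": time; "joints": joint angles; "dq": joint speeds; "joint_torque": joint torques, N m; "tcp_pos": TCP position; "tcp_rot": TCP orientation; "contact_force": force on the tool from outside, world axes, zero at the start; "moment": the same for the moment, N m; "grip_width": finger opening in mm; "gripper_force": force on a finger pad.
Only numpy, scipy, OpenCV 4.12 (cv2) and the standard library are available. Lean on these libraries where they do the work, as an engineer would, in place of code of your own. Each camera call takes 0.05 s, during which the arm holds its last target. There are 200 camera calls.

## Working session

There is one attempt and no reset: what is moved stays moved. The work goes in short steps, Python scripts to look and compute and a tool call to move; the robot and the scene stay as the last step left them, time stands still between calls to the robot, and variables do not carry over. Pictures are saved under pics/ and viewed, at most 14 in all, crops included, and the job is handed in when it is done.

Besides the shell and the picture viewer there is one more tool, called after "Call:" as a command line: name --argument value ..., lists and objects as JSON in quotes. play_rows: Moves the arm, as the interface text tells. Its arguments: {"type":"object","properties":{"steps":{"type":"array","items":{"type":"array","items":{"type":"array","items":{"type":"number"}}}},"jaw":{"type":"number"},"newtons":{"type":"number"}},"required":["steps"]}

```bash
mkdir -p pics; ls
python3 - <<'E'
from rig import arm
import cv2
for n in("side","top"):
    cv2.imwrite(f"pics/{n}0.png",arm.camera(n)[:,:,::-1]); m=arm.camera_model(n); print(n,m)
print(arm.read_state())
E
```

```text
pics
side {'K': array([[452.28390689,   0.        , 274.66733254],
       [  0.        , 452.28390689, 212.88539555],
       [  0.        ,   0.        ,   1.        ]]), 'rvec': array([ 0.18664096, -2.84323506,  1.2322881 ]), 'tvec': array([ 565.29016736,   66.52670548, 1237.09918219])}
top {'K': array([[480.56532769,   0.        , 280.64064174],
       [  0.        , 480.56532769, 215.27812516],
       [  0.        ,   0.        ,   1.        ]]), 'rvec': array([ 2.16028982, -2.15153627,  0.10897172]), 'tvec': array([  65.37266401,  568.91611089, 1340.9421309 ])}
{'t': 0.1, 'joints': array([-1.31378552,  0.3837523 ,  0.04380841,  1.59943821, -0.01791563,
        1.1611968 , -0.0499083 ]), 'dq': array([-2.77109462e-04, -2.24836879e-03,  7.62688417e-04, -3.22221488e-03,
       -2.21802290e-05, -1.85267924e-04,  5.41995395e-04]), 'joint_torque': array([ 2.32898798e-03, -4.34729791e+01,  1.02905285e+00, -2.50456238e+01,
        1.08625877e-02,  5.36909050e-03, -1.62967005e-06]), 'tcp_pos': array([225.49875647, 608.70927569, 230.0030751 ]), 'tcp_rot': array([-1.62059122e-04,  1.76431305e-01,  9.84312222e-01, -1.19044263e-03]), 'contact_force': array([ 0.51044055, -1.2619595 ,  0.28134465]), 'moment': array([ 0.00038815,  0.02632787, -0.00496793]), 'gripper_force': 0.0, 'grip_width': 85.4759523609267}
```

View pics/top0.png

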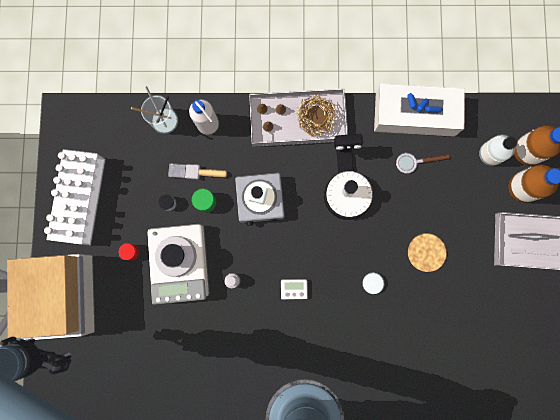

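View pics/side0.png

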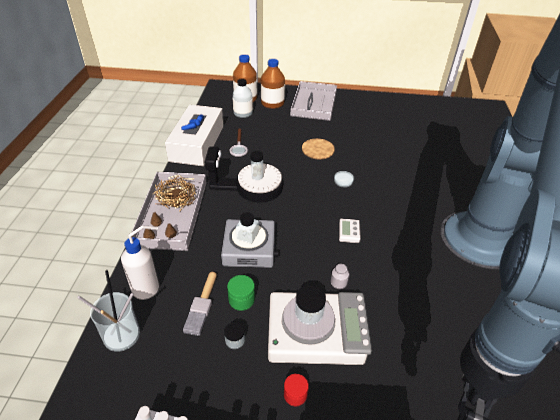

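Top view candidates for the squat jar: black-lidded on the balance (175,256), small black-lidded (168,202), green (203,200), red (127,252), small capped vial (232,281). By the description (not green or red, the larger black one) it is the one on the balance at (175,256). Slim vial is at (351,187), square bottle at (257,192), cork mat at (427,253).

```bash
cat > h.py <<'E'
import numpy as np, cv2
from rig import arm
def cam(n):
    m=arm.camera_model(n); R=cv2.Rodrigues(m["rvec"])[0]; return m["K"],R,np.asarray(m["tvec"],float),m["rvec"]
def ray(n,uv,z):
    K,R,t,_=cam(n); d=R.T@np.linalg.solve(K,[uv[0],uv[1],1.]); c=-R.T@t
    return c+d*(z-c[2])/d[2]
def proj(n,P):
    K,R,t,rv=cam(n); return cv2.projectPoints(np.array(P,float).reshape(-1,3),rv,t,K,None)[0].reshape(-1,2)
def ring(c,r,z):
    a=np.linspace(0,2*np.pi,40); return np.c_[c[0]+r*np.cos(a),c[1]+r*np.sin(a),0*a+z]
E
python3 - <<'E'
from h import *
im=cv2.imread("pics/top0.png")
c=im[140:310,140:460]; cv2.imwrite("pics/c1.png",cv2.resize(c,(800,425),interpolation=cv2.INTER_CUBIC))
for n,uv,z in [("jar",(173,257),128),("pan",(175,256),72),("bot",(257,192),124),("win",(260,197),54),("vial",(351,187),128),("disc",(349,194),44),("mat",(427,253),8)]: print(n,ray("top",uv,z).round())
E
```

```text
jar [446. 350. 128.]
pan [450. 358.  72.]
bot [621. 130. 124.]
win [618. 126.  54.]
vial [ 634. -121.  128.]
disc [ 629. -127.   44.]
mat [ 464. -353.    8.]
```

View pics/c1.png

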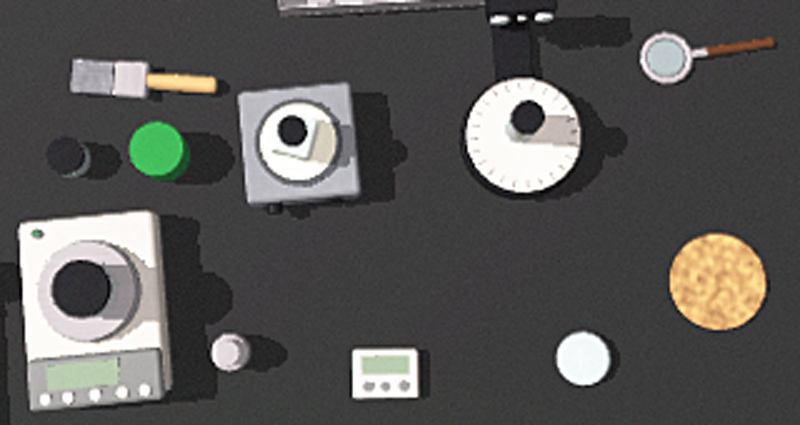

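The crop shows the wide black lid (172.4,255.6) on the pan, clearly larger than the small black-lidded jar at (167,203): choice confirmed. Next: refined positions and the bottle's yaw.

Run:
```python
from h import *
t=cv2.imread("pics/top0.png"); s=cv2.imread("pics/side0.png")
for n,uv,z in [("jar",(172.4,255.6),128),("pan",(175.6,256.4),72),("bot",(256.8,192),124),("win",(259.6,196.8),54),("vial",(351.2,186.8),128),("disc",(348.8,194),44),("mat",(427.2,252.4),8)]: print(n,ray("top",uv,z).round(1))
print(proj("side",[[446,350,128],[446,350,100],[620,131,124],[634,-122,128]]).round(1), proj("top",[[510,0,0]]))
# side lids
a=t[168:224,233:289]; b=s[205:261,220:276]
print(233,168,220,205)
cv2.imwrite("pics/c2.png",cv2.resize(np.hstack([a,b]),(800,400),interpolation=cv2.INTER_CUBIC))
```

```text
jar [449.5 351.9 128. ]
pan [449.  356.4  72. ]
bot [620.9 130.7 124. ]
win [618.7 127.2  54. ]
vial [ 635.  -121.9  128. ]
disc [ 629.  -126.1   44. ]
mat [ 465.5 -353.8    8. ]
[[313.9 294.3]
 [312.9 302.4]
 [248.4 215.3]
 [258.3 153.3]] [[303.93815934 236.66361628]]
233 168 220 205
```

View pics/c2.png

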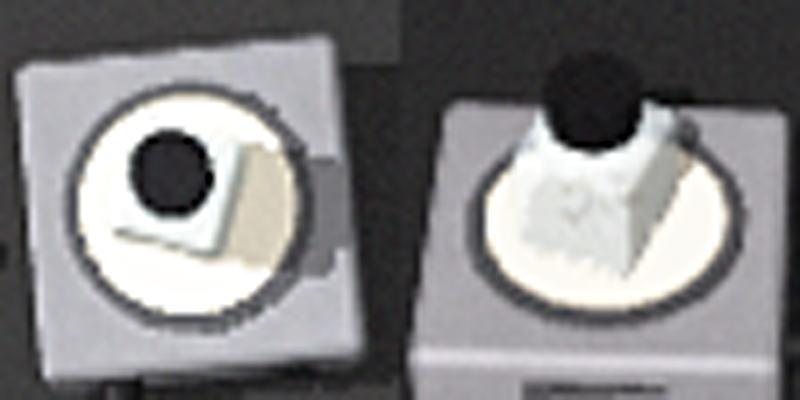

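The zoom shows the bottle's foot corners at about (249.1,200.5), (263.5,203.4), (267,188.3), turned roughly 13° to the image axes; cap centre in line with before.

Run:
```python
from h import *
from scipy.spatial.transform import Rotation as Ro
p=[ray("top",uv,54) for uv in [(249.1,200.5),(263.5,203.4),(267,188.3)]]
for a,b in((0,1),(1,2)):
    d=p[b]-p[a]; print(d.round(1),np.degrees(np.arctan2(d[1],d[0])))
print(p[0]/2+p[2]/2)
s=arm.read_state();q=s["tcp_rot"]; R=Ro.from_quat([q[1],q[2],q[3],q[0]]).as_matrix(); print(np.degrees(np.arctan2(R[1,1],R[0,1])),s["tcp_pos"])
```

```text
[ -8.2 -40.8   0. ] -101.30266190469419
[43.2 -9.5  0. ] -12.444720030023243
[625.55490442 131.61531551  54.        ]
69.67605427251722 [225.49875647 608.70927569 230.0030751 ]
```

Call:
play_rows --steps '[[[0.025,-0.029,0,0.018],[0.025,-0.029,0,0.018],[0.025,-0.029,0,0.018],[0.025,-0.029,0,0.018],[0.025,-0.029,0,0.018],[0.025,-0.029,0,0.018],[0.025,-0.029,0,0.018],[0.025,-0.029,0,0.018]]]' --jaw 1 --newtons 30

```text
t: 0.77
tcp_pos: [426.4, 375.6, 230.8]
tcp_rot: [-0.0, 0.105, 0.995, -0.0]
contact_force: [0.2, -0.1, -0.8]
grip_width: 85.2
gripper_force: 0.0
```

Call:
play_rows --steps '[[[0.012,-0.013,0,0],[0.012,-0.012,0,0],[0,0,-0.015,0],[0,0,-0.015,0],[0,0,0,0],[0,0,0,0],[0,0,0,0],[0,0,0,0]]]'

```text
t: 1.43
tcp_pos: [450.0, 353.3, 202.2]
tcp_rot: [0.0, 0.105, 0.995, 0.001]
contact_force: [-0.3, -0.5, 0.2]
grip_width: 85.1
gripper_force: 0.0
```

Run:
```python
from h import *
s=arm.read_state(); print(s["tcp_pos"],s["joints"].round(2),s["t"])
t=arm.camera("top");sd=arm.camera("side")
cv2.imwrite("pics/g1.png",cv2.resize(np.hstack([t[200:320,110:250],sd[220:380,240:380][20:140]])[:,:,::-1],(800,343),interpolation=cv2.INTER_CUBIC))
```

```text
[449.97613205 353.32461291 202.17180971] [-0.9   0.26  0.19  1.83 -0.06  1.05  0.67] 1.4333
```

View pics/g1.png

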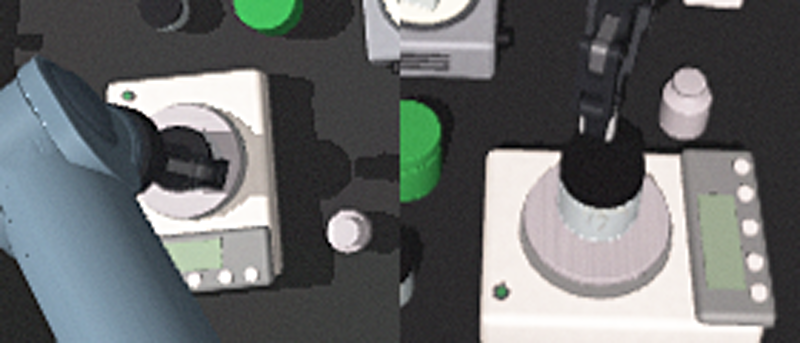

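The arm is above the jar, fingers straddling the lid (lid about (311,294) in the side view, as predicted). Descend and close.

Call:
play_rows --steps '[[[0,0,-0.018,0],[0,0,-0.018,0],[0,0,-0.018,0],[0,0,-0.018,0],[0,0,-0.018,0],[0,0,-0.018,0],[0,0,-0.008,0],[0,0,-0.006,0]]]'

```text
t: 2.2
tcp_pos: [449.3, 352.4, 78.5]
tcp_rot: [-0.0, 0.105, 0.994, -0.0]
contact_force: [0.2, -0.4, -0.0]
grip_width: 85.4
gripper_force: 0.0
```

Call:
play_rows --steps '[[[0,0,0,0],[0,0,0,0],[0,0,0,0],[0,0,0,0],[0,0,0,0],[0,0,0,0],[0,0,0,0],[0,0,0,0]]]' --jaw 0 --newtons 30

```text
t: 2.87
tcp_pos: [450.6, 353.3, 80.5]
tcp_rot: [0.001, 0.105, 0.994, 0.001]
contact_force: [-0.1, 0.9, 6.1]
grip_width: 61.0
gripper_force: 33.3
```

Call:
play_rows --steps '[[[0,0,0.006,0],[0,0,0.012,0],[0,0,0.018,0],[0,0,0.018,0],[0,0,0.006,0],[0,-0.01,0,0],[0.003,-0.02,0,0],[0.003,-0.028,0,0]]]'

```text
t: 3.53
tcp_pos: [454.3, 295.6, 138.5]
tcp_rot: [-0.001, 0.103, 0.995, 0.0]
contact_force: [0.4, -0.6, -1.5]
grip_width: 61.7
gripper_force: 33.1
```

Call:
play_rows --steps '[[[0.007,-0.035,0,0],[0.007,-0.035,0,0],[0.007,-0.035,0,0],[0.007,-0.035,0,0],[0.007,-0.035,0,0],[0.007,-0.035,0,0],[0.007,-0.035,0,0],[0.005,-0.03,0,0]]]'

```text
t: 4.2
tcp_pos: [508.3, 15.6, 138.2]
tcp_rot: [-0.001, 0.106, 0.994, -0.001]
contact_force: [0.4, 0.3, -1.8]
grip_width: 61.5
gripper_force: 33.1
```

Call:
play_rows --steps '[[[0,-0.015,0,0],[0,-0.005,-0.01,0],[0,0,-0.025,0],[0,0,-0.03,0],[0,0,-0.03,0],[0,0,-0.02,0],[0,0,-0.006,0],[0,0,0,0]]]'

```text
t: 4.87
tcp_pos: [506.3, 0.2, 15.3]
tcp_rot: [-0.004, 0.105, 0.995, -0.001]
contact_force: [-1.0, 0.6, -0.5]
grip_width: 61.4
gripper_force: 33.3
```

Call:
play_rows --steps '[[[0,0,-0.002,0],[0,0,-0.001,0],[0,0,-0.001,0],[0,0,-0.0005,0],[0,0,-0.0005,0],[0,0,0,0],[0,0,0,0],[0,0,0,0]]]'

```text
t: 5.53
tcp_pos: [509.9, -0.5, 13.5]
tcp_rot: [0.0, 0.105, 0.994, 0.0]
contact_force: [-0.1, -0.4, -2.1]
grip_width: 61.4
gripper_force: 33.3
```

Call:
play_rows --steps '[[[0,0,-0.001,0],[0,0,-0.001,0],[0,0,-0.0005,0],[0,0,-0.0005,0],[0,0,0,0],[0,0,0,0],[0,0,0,0],[0,0,0,0]]]'

```text
t: 6.2
tcp_pos: [509.8, -0.5, 10.3]
tcp_rot: [0.0, 0.105, 0.994, -0.0]
contact_force: [0.2, 0.3, -1.3]
grip_width: 61.6
gripper_force: 33.3
```

Run:
```python
from h import *
im=arm.camera("side");cv2.imwrite("pics/p1.png",cv2.resize(im[140:300,240:440][:,:,::-1],(800,640))[:600])
s=arm.read_state(); print(s["tcp_pos"],s["contact_force"])
```

```text
[ 5.09824722e+02 -4.74874300e-01  1.02848438e+01] [-0.17489206 -0.16894228 -0.97738815]
```

View pics/p1.png

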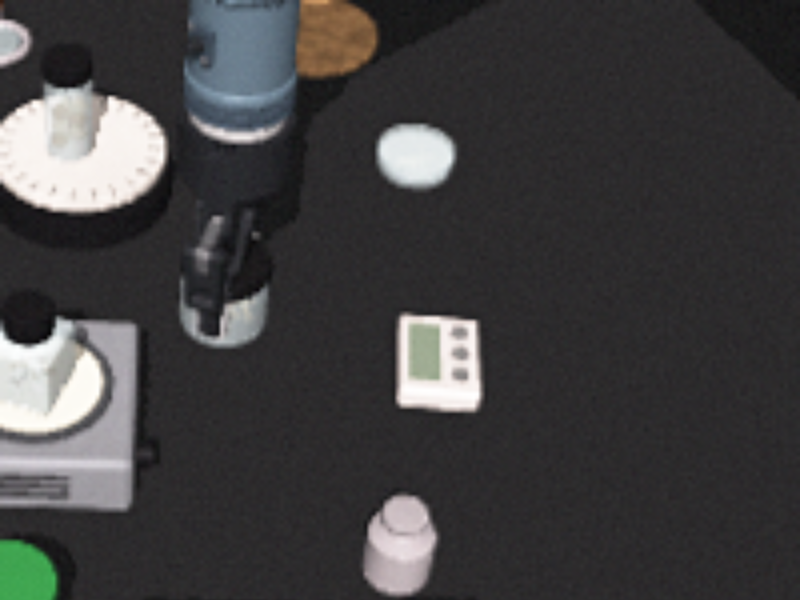

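The jar is upright in the grip just above bench at side crop (225,300). Lower the last mm or two.

Call:
play_rows --steps '[[[0,0,-0.0005,0],[0,0,-0.0005,0],[0,0,-0.0005,0],[0,0,-0.0005,0],[0,0,0,0],[0,0,0,0],[0,0,0,0],[0,0,0,0]]]'

```text
t: 6.92
tcp_pos: [509.8, -0.5, 8.6]
tcp_rot: [-0.0, 0.105, 0.994, 0.0]
contact_force: [-1.5, 0.1, 5.0]
grip_width: 61.6
gripper_force: 33.6
```

Call:
play_rows --steps '[[[0,0,0,0],[0,0,0,0],[0,0,0,0],[0,0,0,0],[0,0,0,0],[0,0,0.005,0],[0,0,0.015,0],[0,0,0.025,0]]]' --jaw 1

```text
t: 7.58
tcp_pos: [507.2, -0.6, 51.8]
tcp_rot: [-0.003, 0.105, 0.994, -0.001]
contact_force: [0.7, 0.3, -0.7]
grip_width: 85.5
gripper_force: 0.0
```

Call:
play_rows --steps '[[[0,0,0.035,0],[0,0,0.035,0],[0.005,0.005,0.035,0],[0.02,0.024,0.01,0],[0.025,0.03,0,0],[0.025,0.03,0,0],[0.025,0.03,0,0],[0.012,0.0125,0,0]]]'

```text
t: 8.25
tcp_pos: [624.1, 138.0, 169.0]
tcp_rot: [0.001, 0.102, 0.995, 0.002]
contact_force: [0.0, 0.4, 0.5]
grip_width: 85.5
gripper_force: 0.0
```

Run:
```python
from h import *
s=arm.read_state(); print(s["tcp_pos"],s["joints"].round(2),s["t"])
t=arm.camera("top");sd=arm.camera("side")
cv2.imwrite("pics/g2.png",cv2.resize(np.hstack([t[160:260,220:340],sd[150:290,200:320][20:120]])[:,:,::-1],(800,333),interpolation=cv2.INTER_CUBIC))
```

```text
[624.0914511  138.03275536 168.98970556] [-0.54  0.43  0.33  1.7  -0.16  1.04  1.21] 8.25
```

View pics/g2.png

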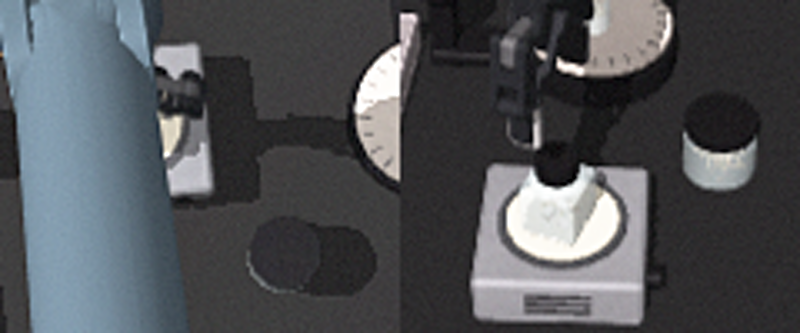

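Jar stands parked (side crop (720,140)); the gripper's near finger is at crop (525,130), bottle cap at (558,160). Check by projection, after settling.

Run:
```python
from h import *
k=120/400
f=lambda u,v:((u-400)*k+200, v*k+170)
print("finger",f(525,135),"cap",f(558,155))
for tc in ([624,138],[622,131]): print(proj("side",[[tc[0]+9,tc[1]+44,182],[tc[0]-9,tc[1]-44,182],[tc[0],tc[1],124]]).round(1))
print(proj("side",[[621,131,124]]), ray("side",f(558,155),124), arm.read_state()["tcp_pos"])
```

```text
finger (237.5, 210.5) cap (247.4, 216.5)
[[238.3 211.5]
 [252.3 187.6]
 [246.3 217.1]]
[[239.8 209.5]
 [253.6 185.9]
 [247.5 215.2]]
[[247.95186027 215.21335893]] [621.56869235 135.69155851 124.        ] [623.33814719 136.59478657 168.39580109]
```

Call:
play_rows --steps '[[[0,0,0,0],[0,0,0,0],[0,0,0,0],[0,0,0,0],[0,0,0,0],[0,0,0,0],[0,0,0,0],[0,0,0,0]]]'

```text
t: 9.02
tcp_pos: [621.7, 130.9, 168.4]
tcp_rot: [-0.0, 0.105, 0.994, 0.0]
contact_force: [0.6, -0.2, 0.3]
grip_width: 85.4
gripper_force: 0.0
```

Call:
play_rows --steps '[[[0,0,-0.015,0],[0,0,-0.02,0],[0,0,-0.02,0],[0,0,-0.018,0],[0,0,-0.015,0],[0,0,-0.012,0],[0,0,-0.007,0],[0,0,-0.003,0]]]'

```text
t: 9.68
tcp_pos: [621.0, 130.9, 57.0]
tcp_rot: [-0.001, 0.105, 0.994, -0.0]
contact_force: [-0.4, 0.3, 0.0]
grip_width: 85.3
gripper_force: 0.0
```

Call:
play_rows --steps '[[[0,0,0,0],[0,0,0,0],[0,0,0,0],[0,0,0,0],[0,0,0,0],[0,0,0,0],[0,0,0,0],[0,0,0,0]]]' --jaw 0

```text
t: 10.35
tcp_pos: [623.1, 131.6, 59.8]
tcp_rot: [0.001, 0.105, 0.994, 0.001]
contact_force: [0.3, 1.4, 6.0]
grip_width: 45.7
gripper_force: 32.2
```

Call:
play_rows --steps '[[[0,0,0,0],[0,0,0,0],[0,0,0,0],[0,0,0,0],[0,0,0,0],[0,0,0,0],[0,0,0,0],[0,0,0,0]]]'

```text
t: 11.02
tcp_pos: [623.1, 131.7, 59.8]
tcp_rot: [0.001, 0.105, 0.994, 0.001]
contact_force: [0.3, 1.1, 5.6]
grip_width: 46.0
gripper_force: 32.2
```

Call:
play_rows --steps '[[[0,0,0.005,0],[0,0,0.012,0],[0,0,0.018,0],[0,0,0.02,0],[0,0,0.01,0],[-0.006,0.008,0,0],[-0.014,0.018,0,0],[-0.02,0.026,0,0]]]'

```text
t: 11.68
tcp_pos: [582.3, 179.5, 122.9]
tcp_rot: [0.001, 0.109, 0.994, -0.001]
contact_force: [-0.2, 0.5, -2.5]
grip_width: 46.2
gripper_force: 31.6
```

Call:
play_rows --steps '[[[-0.022,0.029,0,0],[-0.022,0.029,0,0],[-0.022,0.029,0,0],[-0.022,0.029,0,0],[-0.02,0.027,0,0],[-0.014,0.018,0,0],[-0.007,0.009,0,0],[-0.003,0.003,0,0]]]'

```text
t: 12.35
tcp_pos: [446.4, 358.5, 122.2]
tcp_rot: [-0.001, 0.102, 0.995, -0.0]
contact_force: [0.4, 0.2, -1.4]
grip_width: 45.5
gripper_force: 31.6
```

Call:
play_rows --steps '[[[0,0,0,0],[0,0,-0.006,0],[0,0,-0.01,0],[0,0,-0.01,0],[0,0,-0.008,0],[0,0,-0.004,0],[0,0,-0.002,0],[0,0,0,0]]]'

```text
t: 13.02
tcp_pos: [449.5, 355.4, 82.2]
tcp_rot: [-0.001, 0.105, 0.994, -0.001]
contact_force: [0.2, 0.5, -1.4]
grip_width: 45.9
gripper_force: 31.6
```

Call:
play_rows --steps '[[[0,0,0,0],[0,0,0,0],[0,0,0,0],[0,0,0,0],[0,0,0,0],[0,0,0,0],[0,0,0,0],[0,0,0,0]]]'

```text
t: 13.68
tcp_pos: [449.8, 356.1, 83.3]
tcp_rot: [0.0, 0.105, 0.994, 0.0]
contact_force: [-1.3, -0.1, -1.8]
grip_width: 45.5
gripper_force: 31.6
```

Call:
play_rows --steps '[[[0,0,-0.0015,0],[0,0,-0.001,0],[0,0,-0.0005,0],[0,0,-0.0005,0],[0,0,-0.0005,0],[0,0,0,0],[0,0,0,0],[0,0,0,0]]]'

```text
t: 14.35
tcp_pos: [449.8, 356.1, 79.3]
tcp_rot: [-0.0, 0.105, 0.994, 0.0]
contact_force: [0.1, -0.2, -1.7]
grip_width: 45.6
gripper_force: 31.6
```

Call:
play_rows --steps '[[[0,0,-0.0005,0],[0,0,-0.0005,0],[0,0,0,0],[0,0,0,0],[0,0,0,0],[0,0,0,0],[0,0,0,0],[0,0,0,0]]]'

```text
t: 15.02
tcp_pos: [449.8, 356.0, 78.3]
tcp_rot: [-0.0, 0.105, 0.994, -0.0]
contact_force: [0.6, -0.7, -1.7]
grip_width: 45.7
gripper_force: 31.6
```

Call:
play_rows --steps '[[[0,0,-0.0005,0],[0,0,0,0],[0,0,0,0],[0,0,-0.0005,0],[0,0,0,0],[0,0,0,0],[0,0,0,0],[0,0,0,0]]]'

```text
t: 15.68
tcp_pos: [449.9, 356.1, 77.7]
tcp_rot: [-0.0, 0.105, 0.994, 0.0]
contact_force: [-1.7, -0.8, 4.1]
grip_width: 46.1
gripper_force: 32.1
```

Call:
play_rows --steps '[[[0,0,0,0],[0,0,0,0],[0,0,0,0],[0,0,0,0],[0,0,0,0],[0,0,0.008,0],[0,0,0.02,0],[0,0,0.03,0]]]' --jaw 1

```text
t: 16.35
tcp_pos: [447.7, 354.3, 133.4]
tcp_rot: [-0.002, 0.105, 0.994, -0.003]
contact_force: [0.1, 1.0, -0.2]
grip_width: 85.8
gripper_force: 0.0
```

Call:
play_rows --steps '[[[0,0,0.035,0],[0,-0.005,0.025,0],[0.008,-0.02,0.005,0],[0.013,-0.034,0,0],[0.014,-0.036,0,0],[0.014,-0.036,0,0],[0.014,-0.036,0,0],[0.014,-0.036,0,0]]]'

```text
t: 17.02
tcp_pos: [527.3, 151.4, 201.2]
tcp_rot: [0.0, 0.105, 0.994, 0.0]
contact_force: [1.1, 0.1, -0.1]
grip_width: 85.3
gripper_force: 0.0
```

Call:
play_rows --steps '[[[0.014,-0.036,0,0],[0.014,-0.036,0,0],[0.014,-0.036,0,0],[0.014,-0.036,0,0],[0.014,-0.036,0,0],[0.014,-0.036,0,0],[0.014,-0.036,0,0],[0.01,-0.023,0,0]]]'

```text
t: 17.68
tcp_pos: [635.2, -127.6, 201.3]
tcp_rot: [0.001, 0.107, 0.994, -0.001]
contact_force: [-0.4, -1.1, 0.0]
grip_width: 85.5
gripper_force: 0.0
```

Call:
play_rows --steps '[[[0,0,0,0],[0,0,0,0],[0,0,0,0],[0,0,0,0],[0,0,0,0],[0,0,0,0],[0,0,0,0],[0,0,0,0]]]'

```text
t: 18.35
tcp_pos: [634.8, -121.2, 200.4]
tcp_rot: [0.0, 0.105, 0.995, 0.0]
contact_force: [-0.7, 1.0, 0.5]
grip_width: 85.5
gripper_force: 0.0
```

Run:
```python
from h import *
s=arm.read_state(); print(s["tcp_pos"],s["joints"].round(2),s["t"])
t=arm.camera("top");sd=arm.camera("side")
cv2.imwrite("pics/g3.png",cv2.resize(np.hstack([t[160:300,130:250],sd[100:200,210:330][:140],])[:,:,::-1],(800,467)) if False else cv2.resize(np.hstack([t[180:300,120:240],sd[90:210,210:330],sd[250:370,250:370]])[:,:,::-1],(799,266),interpolation=cv2.INTER_CUBIC))
```

```text
[ 634.76957645 -121.17108988  200.36162429] [-0.26  0.44  0.5   1.66 -0.23  1.11  1.66] 18.35
```

View pics/g3.png

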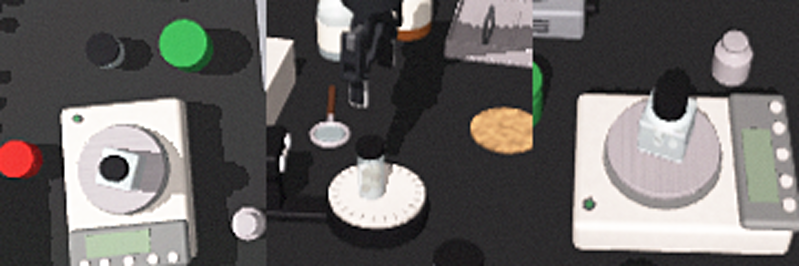

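Bottle stands upright mid-pan (cap at top crop (114,168), pan (123,168), consistent with its height parallax); the vial is under the gripper at side crop (371,150). Descend.

Call:
play_rows --steps '[[[0,0,-0.018,0],[0,0,-0.024,0],[0,0,-0.024,0],[0,0,-0.022,0],[0,0,-0.018,0],[0,0,-0.014,0],[0,0,-0.008,0],[0,0,-0.003,0]]]'

```text
t: 19.12
tcp_pos: [633.9, -121.7, 67.8]
tcp_rot: [-0.001, 0.105, 0.994, -0.0]
contact_force: [-0.2, -0.6, 0.7]
grip_width: 85.4
gripper_force: 0.0
```

Call:
play_rows --steps '[[[0,0,0,0],[0,0,0,0],[0,0,0,0],[0,0,0,0],[0,0,0,0],[0,0,0,0],[0,0,0,0],[0,0,0,0]]]' --jaw 0

```text
t: 19.78
tcp_pos: [636.0, -122.1, 70.7]
tcp_rot: [0.001, 0.105, 0.994, 0.0]
contact_force: [-1.1, 0.8, 5.1]
grip_width: 35.1
gripper_force: 28.6
```

Call:
play_rows --steps '[[[0,0,0,0],[0,0,0,0],[0,0,0,0],[0,0,0,0],[0,0,0,0],[0,0,0,0],[0,0,0,0],[0,0,0,0]]]'

```text
t: 20.45
tcp_pos: [636.0, -122.0, 70.7]
tcp_rot: [0.001, 0.105, 0.994, 0.0]
contact_force: [-0.6, 0.8, 6.0]
grip_width: 35.4
gripper_force: 28.6
```

Call:
play_rows --steps '[[[0,0,0.005,0],[0,0,0.012,0],[0,0,0.018,0],[0,0,0.015,0],[0,0.008,0.005,0],[-0.002,0.018,0,0],[-0.002,0.026,0,0],[-0.002,0.032,0,0]]]'

```text
t: 21.12
tcp_pos: [628.0, -39.8, 124.4]
tcp_rot: [-0.0, 0.108, 0.994, -0.001]
contact_force: [0.2, 0.5, -0.8]
grip_width: 35.5
gripper_force: 28.7
```

Call:
play_rows --steps '[[[-0.002,0.032,0,0],[-0.002,0.032,0,0],[-0.002,0.032,0,0],[-0.002,0.028,0,0],[-0.002,0.02,0,0],[0,0.0125,0,0],[0,0.006,0,0],[0,0.002,0,0]]]'

```text
t: 21.78
tcp_pos: [618.4, 127.7, 123.9]
tcp_rot: [-0.0, 0.104, 0.995, -0.0]
contact_force: [-0.6, 0.4, -1.6]
grip_width: 35.2
gripper_force: 28.8
```

Call:
play_rows --steps '[[[0,0,0,0],[0,0,-0.006,0],[0,0,-0.01,0],[0,0,-0.01,0],[0,0,-0.008,0],[0,0,-0.004,0],[0,0,0,0],[0,0,0,0]]]'

```text
t: 22.45
tcp_pos: [618.4, 126.3, 85.5]
tcp_rot: [-0.001, 0.105, 0.994, -0.0]
contact_force: [0.4, -0.1, -1.4]
grip_width: 35.0
gripper_force: 28.8
```

Call:
play_rows --steps '[[[0,0,0,0],[0,0,0,0],[0,0,0,0],[0,0,0,0],[0,0,0,0],[0,0,0,0],[0,0,0,0],[0,0,0,0]]]'

```text
t: 23.12
tcp_pos: [618.8, 126.6, 86.3]
tcp_rot: [-0.0, 0.105, 0.994, 0.0]
contact_force: [0.3, -0.2, -0.8]
grip_width: 35.7
gripper_force: 28.8
```

Call:
play_rows --steps '[[[0,0,-0.0015,0],[0,0,-0.001,0],[0,0,-0.0005,0],[0,0,-0.0005,0],[0,0,-0.0005,0],[0,0,-0.0005,0],[0,0,0,0],[0,0,0,0]]]'

```text
t: 23.78
tcp_pos: [618.8, 126.5, 81.7]
tcp_rot: [-0.0, 0.105, 0.994, -0.0]
contact_force: [0.4, -0.0, -0.9]
grip_width: 35.4
gripper_force: 28.8
```

Call:
play_rows --steps '[[[0,0,-0.0005,0],[0,0,-0.0005,0],[0,0,0,0],[0,0,0,0],[0,0,0,0],[0,0,0,0],[0,0,0,0],[0,0,0,0]]]'

```text
t: 24.45
tcp_pos: [618.8, 126.5, 80.7]
tcp_rot: [-0.0, 0.105, 0.994, -0.0]
contact_force: [-0.5, 0.8, -2.1]
grip_width: 35.2
gripper_force: 28.8
```

Call:
play_rows --steps '[[[0,0,-0.0005,0],[0,0,0,0],[0,0,0,0],[0,0,-0.0005,0],[0,0,0,0],[0,0,0,0],[0,0,0,0],[0,0,0,0]]]'

```text
t: 25.12
tcp_pos: [618.9, 126.5, 80.7]
tcp_rot: [-0.0, 0.105, 0.994, 0.0]
contact_force: [-3.1, -0.3, 5.2]
grip_width: 35.4
gripper_force: 29.4
```

Call:
play_rows --steps '[[[0,0,0,0],[0,0,0,0],[0,0,0,0],[0,0,0,0],[0,0,0,0],[0,0,0.008,0],[0,0,0.02,0],[0,0,0.03,0]]]' --jaw 1

```text
t: 25.78
tcp_pos: [616.0, 126.1, 135.6]
tcp_rot: [-0.003, 0.105, 0.994, -0.001]
contact_force: [-0.1, -0.0, -1.5]
grip_width: 85.2
gripper_force: 0.0
```

Call:
play_rows --steps '[[[0,0,0.03,0],[-0.005,-0.005,0.01,0],[-0.015,-0.018,0,0],[-0.025,-0.03,0,0],[-0.025,-0.03,0,0],[-0.02,-0.024,0,0],[-0.012,-0.014,0,0],[-0.007,-0.006,0,0]]]'

```text
t: 26.45
tcp_pos: [507.3, -4.2, 177.6]
tcp_rot: [-0.001, 0.108, 0.994, -0.0]
contact_force: [-0.2, -0.1, -0.7]
grip_width: 85.9
gripper_force: 0.0
```

Call:
play_rows --steps '[[[0,0,-0.01,0],[0,0,-0.02,0],[0,0,-0.03,0],[0,0,-0.02,0],[0,0,0,0],[0,0,0,0],[0,0,0,0],[0,0,0,0]]]'

```text
t: 27.12
tcp_pos: [511.7, 0.1, 99.1]
tcp_rot: [0.002, 0.105, 0.994, 0.0]
contact_force: [-0.3, -0.6, -0.1]
grip_width: 85.4
gripper_force: 0.0
```

Run:
```python
from h import *
s=arm.read_state(); print(s["tcp_pos"],s["t"])
t=arm.camera("top");sd=arm.camera("side")
cv2.imwrite("pics/g4.png",cv2.resize(np.hstack([t[160:280,210:330],sd[130:250,210:330]])[:,:,::-1],(800,400),interpolation=cv2.INTER_CUBIC))
```

```text
[5.11684349e+02 1.49289593e-01 9.91335359e+01] 27.1167
```

View pics/g4.png

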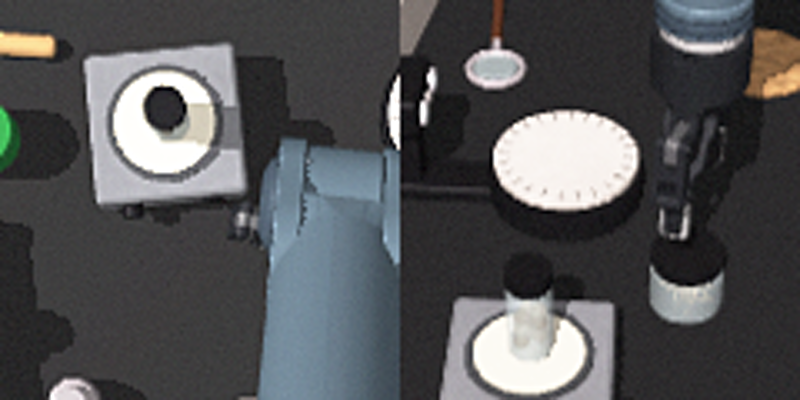

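Vial stands mid-window (cap crop (165,108), window (165,120)), the disc is empty, and the gripper is over the parked jar (side crop (687,250)). Descend and grip.

Call:
play_rows --steps '[[[0,0,-0.012,0],[0,0,-0.018,0],[0,0,-0.018,0],[0,0,-0.016,0],[0,0,-0.012,0],[0,0,-0.008,0],[0,0,-0.004,0],[0,0,-0.001,0]]]'

```text
t: 27.88
tcp_pos: [509.5, -0.6, 8.1]
tcp_rot: [-0.0, 0.105, 0.994, -0.0]
contact_force: [0.7, -0.3, 1.3]
grip_width: 85.2
gripper_force: 0.0
```

Call:
play_rows --steps '[[[0,0,0,0],[0,0,0,0],[0,0,0,0],[0,0,0,0],[0,0,0,0],[0,0,0,0],[0,0,0,0],[0,0,0,0]]]' --jaw 0

```text
t: 28.55
tcp_pos: [510.8, -0.5, 9.6]
tcp_rot: [0.001, 0.105, 0.994, 0.0]
contact_force: [0.2, 0.0, 4.7]
grip_width: 61.3
gripper_force: 33.1
```

Call:
play_rows --steps '[[[0,0,0.005,0],[0,0,0.012,0],[0,0,0.02,0],[0,0,0.025,0],[0,0,0.02,0],[0.006,-0.006,0.008,0],[0.013,-0.014,0,0],[0.02,-0.021,0,0]]]'

```text
t: 29.22
tcp_pos: [548.0, -39.1, 99.1]
tcp_rot: [-0.001, 0.103, 0.995, 0.001]
contact_force: [-0.7, 0.8, -2.2]
grip_width: 61.7
gripper_force: 33.1
```

Call:
play_rows --steps '[[[0.024,-0.0255,0,0],[0.024,-0.025,0,0],[0.018,-0.019,0,0],[0.009,-0.01,0,0],[0.005,-0.005,0,0],[0,0,0,0],[0,0,-0.005,0],[0,0,-0.008,0]]]'

```text
t: 29.88
tcp_pos: [628.6, -124.4, 85.6]
tcp_rot: [0.0, 0.104, 0.995, 0.001]
contact_force: [0.6, 0.8, -0.6]
grip_width: 61.6
gripper_force: 33.1
```

Call:
play_rows --steps '[[[0,0,-0.01,0],[0,0,-0.01,0],[0,0,-0.005,0],[0,0,-0.002,0],[0,0,0,0],[0,0,0,0],[0,0,0,0],[0,0,0,0]]]'

```text
t: 30.55
tcp_pos: [629.4, -126.2, 59.5]
tcp_rot: [0.001, 0.105, 0.994, -0.0]
contact_force: [-0.4, 0.2, -0.1]
grip_width: 60.8
gripper_force: 33.1
```

Call:
play_rows --steps '[[[0,0,-0.0015,0],[0,0,-0.001,0],[0,0,-0.0005,0],[0,0,-0.0005,0],[0,0,-0.0005,0],[0,0,0,0],[0,0,0,0],[0,0,0,0]]]'

```text
t: 31.22
tcp_pos: [628.8, -126.0, 54.8]
tcp_rot: [0.0, 0.105, 0.994, -0.0]
contact_force: [-0.1, -0.9, -2.2]
grip_width: 61.5
gripper_force: 33.1
```

Call:
play_rows --steps '[[[0,0,-0.0005,0],[0,0,-0.0005,0],[0,0,0,0],[0,0,0,0],[0,0,0,0],[0,0,0,0],[0,0,0,0],[0,0,0,0]]]'

```text
t: 31.88
tcp_pos: [628.8, -126.0, 53.8]
tcp_rot: [0.0, 0.105, 0.994, -0.0]
contact_force: [0.0, 0.1, -0.8]
grip_width: 61.4
gripper_force: 33.2
```

Call:
play_rows --steps '[[[0,0,-0.0005,0],[0,0,0,0],[0,0,0,0],[0,0,-0.0003,0],[0,0,0,0],[0,0,0,0],[0,0,0,0],[0,0,0,0]]]'

```text
t: 32.55
tcp_pos: [628.8, -126.0, 53.7]
tcp_rot: [-0.0, 0.105, 0.994, 0.0]
contact_force: [-2.1, 1.2, 6.0]
grip_width: 61.7
gripper_force: 33.4
```

Call:
play_rows --steps '[[[0,0,0,0],[0,0,0,0],[0,0,0,0],[0,0,0,0],[0,0,0,0],[0,0,0.008,0],[0,0,0.02,0],[0,0,0.03,0]]]' --jaw 1

```text
t: 33.22
tcp_pos: [626.0, -125.3, 108.8]
tcp_rot: [-0.003, 0.105, 0.994, -0.0]
contact_force: [0.5, 0.4, 0.3]
grip_width: 85.0
gripper_force: 0.0
```

Call:
play_rows --steps '[[[0,0,0.03,0],[0,0,0.03,0],[0,0,0.02,0],[-0.02,-0.01,0,0],[-0.03,-0.02,0,0],[-0.03,-0.02,0,0],[-0.03,-0.02,0,0],[-0.03,-0.02,0,0]]]'

```text
t: 33.88
tcp_pos: [487.5, -216.9, 191.6]
tcp_rot: [0.001, 0.105, 0.994, -0.0]
contact_force: [-0.1, -0.7, 1.2]
grip_width: 85.6
gripper_force: 0.0
```

Call:
play_rows --steps '[[[-0.02,-0.03,0,0],[-0.01,-0.03,0,0],[0,-0.03,0,0],[0,-0.03,0,0],[0,-0.03,0,0],[0,0,0,0],[0,0,0,0],[0,0,0,0]]]'

```text
t: 34.55
tcp_pos: [458.8, -365.5, 191.1]
tcp_rot: [-0.0, 0.105, 0.994, 0.0]
contact_force: [1.0, 0.2, 0.3]
grip_width: 85.8
gripper_force: 0.0
```

Run:
```python
from h import *
s=arm.read_state(); print(s["tcp_pos"],s["t"],s["contact_force"])
t=np.ascontiguousarray(arm.camera("top")[:,:,::-1])
T=t.copy()
# overlay: expected lids/caps centred on plates
big=cv2.resize(t,None,fx=2.5,fy=2.5,interpolation=cv2.INTER_CUBIC)
for c,r,z in [((629,-126),31,100),((618.7,127.2),18,138),((449,356.4),16.5,142),((629,-126),65,44),((618.7,127.2),43,54),((449,356.4),55,72)]:
    cv2.polylines(big,[np.round(proj("top",ring(c,r,z))*2.5+.75).astype(int)],True,(0,0,255),1)
cv2.imwrite("pics/f.png",big[350:800,320:1120])
cv2.imwrite("pics/f_side.png",arm.camera("side")[:,:,::-1])
```

```text
[ 458.78116191 -365.48925154  191.05808059] 34.55 [0.97118176 0.20836003 0.30104138]
```

View pics/f.png

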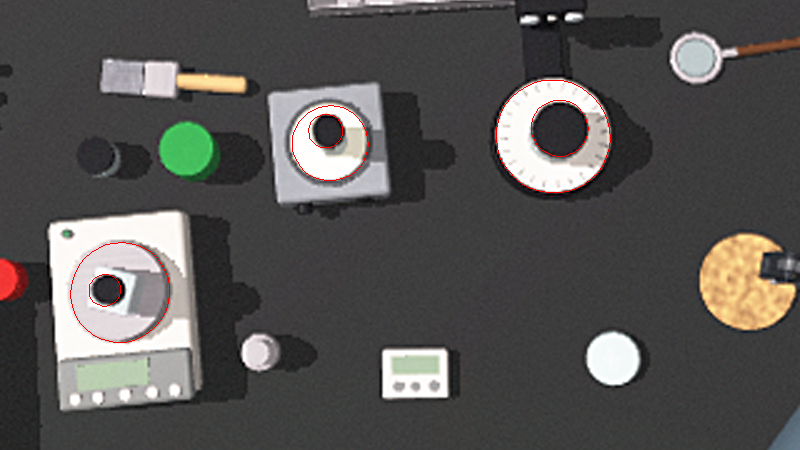

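View pics/f_side.png

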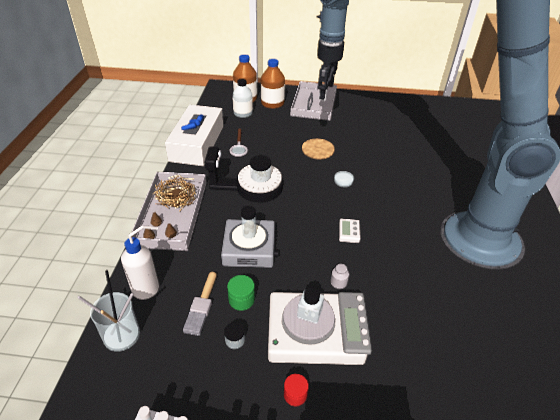

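The overlays centred on the plates match all three caps to about 1–2 px of the enlarged view: jar (560,129), vial (327,131) and bottle (106,290). All are upright, the bystanders have not moved, and the arm is clear.

```bash
python3 -c "
from rig import arm
print(arm.sign_off())"
```

```text
the job is handed in; nothing more can be done
None
```

The job is handed in at about 35 s: the jar stands on the scanner disc, the vial on the light window and the bottle on the balance pan, all upright and centred to within a few mm in the final camera check, with the petri dish, hand lens and brush left where they lay.

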